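Dip the seamer drive's oil and show the stick

TASK

Check the oil of the gear drive: first press the stop button on the control box fully down and let it come back up. Then take the dipstick from its cradle, slide it into the drive's slanted tube until its collar stops on the mouth, without ramming it, and draw it right out again. Finish still holding it in the gripper, level and still, with its tip over the white tile and about 20 cm up so that it can be read; do not put it down, and leave the oil bottle, the food can and the spanner where they stand.

Things in the scene. Friction and masses are not known exactly. Their poses are not given: they have to be found in the camera images.
- dipstick: Loose metal dipstick, 203 mm long, 0.08 to 0.17 kg. Origin in the middle of its square handle (90 long, 16 x 16 mm); x axis along the stick, away from the tip. Towards the tip (-x): handle to x = -45 mm, round collar 34 mm across from -45 to -53, then an 8 mm rod, tapered at the end, to the tip at -158. Balances about 15 mm from the origin on the tip side. Starts level, axis 70 mm above the table.
- tip (a point): The pointed end of the dipstick's rod, 158 mm from the handle's middle (moves with the dipstick).
- collar_face (a point): Centre of the collar's face on the tip side, 53 mm from the handle's middle and 105 mm from the tip.
- cradle: Fixed dark steel rack in which the dipstick starts: base 180 x 60 x 6 mm, two uprights 8 mm thick, 40 mm wide, 70 mm high, with U notches open upwards. Origin on the table under the middle of the handle, axes as the dipstick's at the start; uprights at x = +37 mm (handle's outer end, notch 21 mm wide) and -115 mm (rod, notch 14 mm wide). The dipstick lifts straight up out.
- tube: Fixed steel guide tube standing 70 mm out of the drive's top, slanted 40 degrees above level. Origin at the centre of its open mouth, 135 mm above the table; z axis = bore axis, pointing outwards (away from the robot and up), y level. Bore 14 mm, widening to 26 mm over the last 14 mm; rim 34 mm across; 122 mm deep and open below, so the collar meets the rim before the tip meets anything.
- drive: Fixed blue gear drive: box 130 (x) x 110 (y) x 90 mm high on a foot plate 150 x 130 mm, with a motor (92 mm across, its terminal box reaching 111 mm above the table) out to y = +163 mm and a shaft stub to y = -85 mm. Origin on the table under the box's centre, x towards the tube's mouth, which lies at x = 90, y = 0, z = 135 mm.
- stop (a joint): Travel of the round spring push button: 0 up, 0.006 m fully down; a spring (about 5 N fully down) lifts it again.
- stop_top (a point): Centre of the top face of the stop button, a round cap 32 mm across that points up, 72 mm above the table when up; its ring housing (48 mm across) stands 62 mm above the table.
- station: Fixed grey control box 90 x 90 x 50 mm with the stop button in the middle of its top. Origin under its centre on the table.
- tile: Fixed white ceramic tile 120 x 120 x 10 mm flat on the table, over which the tip is shown. Origin under its centre, sides along x and y. It and the control box may have changed places.
- oil_bottle: Loose grey plastic bottle, 56 mm across, 120 mm tall, standing. Origin under its centre. Not to be disturbed.
- food_can: Loose plain tin can, 74 mm across, 100 mm tall, standing. Origin under its centre. Not to be disturbed.
- spanner: Loose steel spanner lying flat, along its x axis. Not to be disturbed.
Not all that is in view belongs to the job. What is shaped like the dipstick but red or turquoise is not meant. Leave any brown look-alike of the station alone.

How it is judged:
On the way, in this order (a step that is already met when the one before it is completed fails the run):
1. the stop button is pressed fully down (value of joint stop above 0.005 m), for 0.05 s.
2. the stop button is up again (value of joint stop below 0.0015 m), for 0.1 s.
3. the dipstick is in the tube with its collar on the mouth's rim (z of collar_face in the frame of tube between -0.004 and 0.003 m and distance between collar_face and tube below 0.008 m and angle between the x axis of dipstick and the z axis of tube, either way round below 0.12 rad and z of tip in the frame of tube below -0.09 m), for 0.2 s.
4. the dipstick is drawn right out of the tube (z of tip in the frame of tube above 0.01 m), for 0.1 s.
At the end, for the whole second after the job is handed in: The gripper holds the dipstick (fingers pressing it with over 2 N, no drive, cradle, tile or control box touching it), still, level within 12 degrees, its tip over the tile (within the 120 x 120 mm outline) and 0.12 to 0.35 m above the table; the stop button is up (value of joint stop below 0.0015 m and angle between dipstick's own x axis and vertical between 1.36 and 1.78 rad and x of tip in the frame of tile between -0.06 and 0.06 m and y of tip in the frame of tile between -0.06 and 0.06 m and height (world z) of tip between 0.12 and 0.35 m and contact force between the fingers and dipstick above 2 N and contact force between dipstick and drive below 0.2 N and contact force between dipstick and cradle below 0.2 N and contact force between dipstick and tile below 0.2 N and contact force between dipstick and station below 0.2 N and linear speed of dipstick below 0.03 m/s and angular speed of dipstick below 0.2 rad/s); the arm keeps its last pose, push and grip.
It fails at once if the oil bottle is disturbed (moved over 30 mm) (distance of oil_bottle from where it was at the start of the episode above 0.03 m).
It fails at once if the food can is disturbed (moved over 30 mm) (distance of food_can from where it was at the start of the episode above 0.03 m).
It fails at once if the spanner is disturbed (moved over 30 mm) (distance of spanner from where it was at the start of the episode above 0.03 m).
It fails at once if the dipstick is rammed into the tube (over 50 N) (contact force between dipstick and tube above 50 N).
It also fails if it takes over 64 s, if anything falls off the work surface, if the arm or the gripper's body presses on something with over 40 N, if the wrist force passes 120 N, or if a joint passes its speed limit or range.

ROBOT

A 6-joint arm with a two-finger parallel gripper is mounted at the origin on the work surface. World frame = base frame: x ahead of the robot, y to its left, z up, the work surface at z = 0. Lengths are in m, angles in rad, forces in N, time in s.
With the tool pointing down it reaches from about 0.35 to 0.975 m from the base axis. Payload 4.9 kg.
Tool frame: the origin (TCP) lies at the very end of the fingers, on their centre line; the grasp point (between the pads) lies ctrl.grip_point_offset behind it (ctrl.grip_point_offset is the distance from the TCP to the grasp point, in m); z points along the fingers, y is the line along which they close (so a half turn about z gives the same grasp; the last joint's range is limited). The gripper opens to 85 mm and grips with 20 to 120 N. Pads are 22 mm wide; open, the fingers measure 114 mm over their backs; the gripper's body (76 mm by 85 mm) begins 54 mm behind the grasp point. The pads swing forward as they close: fully open they stand 13 mm farther back than shut.
Start: joints at [1.028, 0.053, 1.613, -0, 1.476, -0.119], TCP at [0.257, 0.57, 0.208] pointing down, gripper open.
Joint ranges: [-3.01, 3.01], [-1.01, 2.22], [0.06, 2.58], [-1.02, 4.17], [0.09, 2.62], [-3.14, 3.14]. Speed limits (rad/s): [2.57, 2.57, 3.14, 3.14, 3.14, 3.14].

INTERFACE

Orientations are given as a rotation vector (axis times angle).
In Python, from station import ctrl gives the robot as it stands. The module is installed in compiled form; this text tells all that it offers.
- The arm moves only by the tool drive_tool, never from a script. Its argument "steps" is a list of rows, each an object with "translation": the shift along the tool's x, y, z normalised to -1 to 1, where 1 is 4 cm, a list of three; "angular": the turn, a rotation vector about the tool's x, y, z normalised to -1 to 1, where 1 is 8 degrees, a list of three; "gripper": the opening, from 0 (shut) to 1 (fully open). In form: [{"translation": [dx, dy, dz], "angular": [wx, wy, wz], "gripper": gripper}, ...]. A call has 1 to 8 rows; each row shifts and turns the commanded pose from where the row before left it, along the tool's axes as they then stand; what a row does not reach is not made up. A row lasts 1/8 s, in which the tool goes at most 62.5 mm and 10.7 degrees, less where a joint would pass 70% of its speed; a pose out of reach is approached as far as the arm can. A call with a number of a shift or a turn outside -1 to 1 is refused whole. A call with a gripper value outside its range is refused whole. The fingers move at their own pace and stop on an object; "force" is the grip in N (left out, the last holds). Time passes only in rows, so rows that do not move let the fingers close. It gives the time, the measured TCP pose, the force, the opening and the grip force at its end, in the units of the state.
- ctrl.get_obs(): the state, without advancing time (a new reading comes with each control period).
- ctrl.get_image(name): name is "side" or "top" or "wrist"; returns a dict with "color" (384x512x3 uint8, red, green, blue), "depth" (384x512 float32, m along the optical axis (not along the pixel's ray), 0 where there is no reading), "fx", "fy", "cx", "cy" (pixels), "R" (3x3) and "t" (3): a world point X has camera coordinates R X + t. Camera axes: x right, y down, z forward; pixel columns grow to the right and rows downward; lengths in m; the calibration is good to about 2 mm. The wrist camera is an equidistant fisheye: a pixel r from the principal point sees the ray r / f radians off the axis. A picture is of the moment at which its call begins.
- ctrl.finish_job(): hands the job in; it is judged then, once.
The state is a dict: "t": time; "q": joint angles; "dq": joint speeds; "effort": joint torques, N m; "tool_pos": TCP position; "tool_rot": TCP orientation; "contact_force": force on the tool from outside, world axes, zero at the start; "wrist_torque": the same for the moment, N m; "opening": finger opening in m; "grip_force": force on a finger pad.
Only numpy, scipy, OpenCV 4.12 (cv2) and the standard library are available. Lean on these libraries where they do the work, as an engineer would, in place of code of your own. Each camera call takes 0.05 s, during which the arm holds its last target. There are 200 camera calls.

## Working session

There is one attempt and no reset: what is moved stays moved. The work goes in short steps, Python scripts to look and compute and a tool call to move; the robot and the scene stay as the last step left them, time stands still between calls to the robot, and variables do not carry over. Pictures are saved under pics/ and viewed, at most 10 in all, crops included, and the job is handed in when it is done.

Besides the shell and the picture viewer there is one more tool, called after "Call:" by a JSON object that holds its "fn" and its "kwargs". drive_tool: Moves the arm, as the interface text tells. Its arguments: {"type":"object","properties":{"steps":{"type":"array"},"force":{"type":"number"}},"required":["steps"]}

```bash
mkdir -p pics
cat > h.py <<'E'
import numpy as np, cv2, pickle
from station import ctrl
from scipy.spatial.transform import Rotation as Ro
def grab(n,tag):
    d=ctrl.get_image(n); pickle.dump(d,open(f'pics/{tag}.pkl','wb')); cv2.imwrite(f'pics/{tag}.png',d['color'][:,:,::-1]); return d
def load(tag): return pickle.load(open(f'pics/{tag}.pkl','rb'))
def cloud(d):
    v,u=np.mgrid[0:384,0:512]; z=d['depth']
    P=np.stack([(u-d['cx'])/d['fx']*z,(v-d['cy'])/d['fy']*z,z],-1)
    return (P-d['t'])@d['R']   # R^T (P-t)
def proj(d,X):
    c=np.asarray(X)@np.asarray(d['R']).T+d['t']; return np.stack([c[...,0]/c[...,2]*d['fx']+d['cx'],c[...,1]/c[...,2]*d['fy']+d['cy']],-1)
E
python3 - <<'E'
from h import *
for n in ('side','top'):
    d=grab(n,n+'0'); print(n,d['fx'],d['cx'],-np.array(d['R']).T@d['t'],np.array(d['R'])[2])
print(ctrl.get_obs(),ctrl.grip_point_offset)
a=cv2.imread('pics/top0.png');cv2.imwrite('pics/top0b.png',cv2.resize(a,(800,600)))
a=cv2.imread('pics/side0.png');cv2.imwrite('pics/side0b.png',cv2.resize(a,(800,600)))
E
```

```text
side 371.70620833497355 258.8388875278432 [ 0.23606448 -0.93002567  0.74573543] [ 0.2487884   0.80970443 -0.53149137]
top 456.26974907757204 267.77406173618414 [0.34445816 0.02231464 1.53069387] [ 1.52667355e-01  9.60404872e-04 -9.88277166e-01]
{'t': 0.1, 'q': array([ 1.02799075e+00,  5.32773818e-02,  1.61414643e+00,  2.11428069e-05,
        1.47596633e+00, -1.18959334e-01]), 'dq': array([-0.00080332, -0.00162301,  0.00018995, -0.00128642,  0.00019045,
       -0.00048284]), 'effort': array([ 1.70484527e-04, -3.94905603e+01, -3.71364462e+01, -1.16907686e-04,
        3.87044114e-03,  1.00701374e-05]), 'tool_pos': array([0.25670685, 0.5692003 , 0.20690045]), 'tool_rot': array([-6.60679653e-01, -3.07071748e+00,  2.65908555e-03]), 'contact_force': array([-0.77312801,  0.83674613,  0.46945388]), 'wrist_torque': array([ 0.00858452, -0.02458078, -0.01657813]), 'grip_force': 0.0, 'opening': 0.08552868961255133} 0.0187
```

View pics/top0b.png

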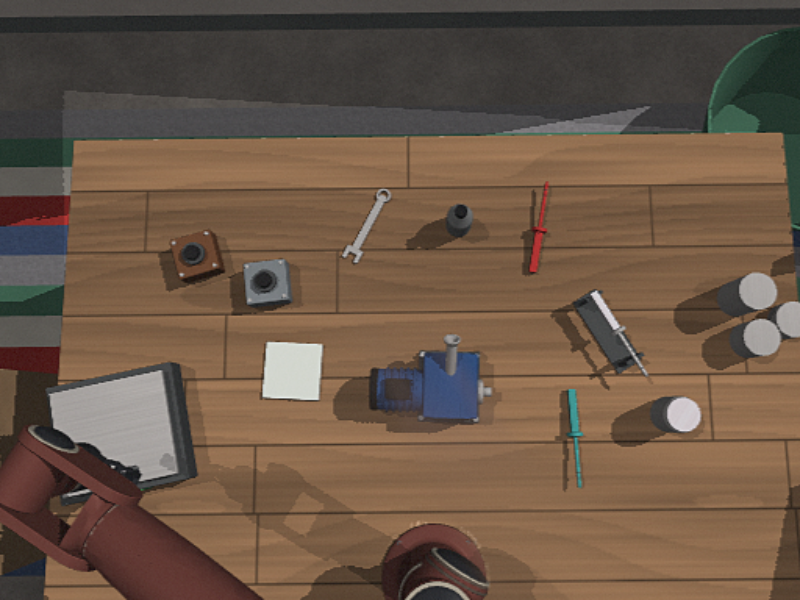

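View pics/side0b.png

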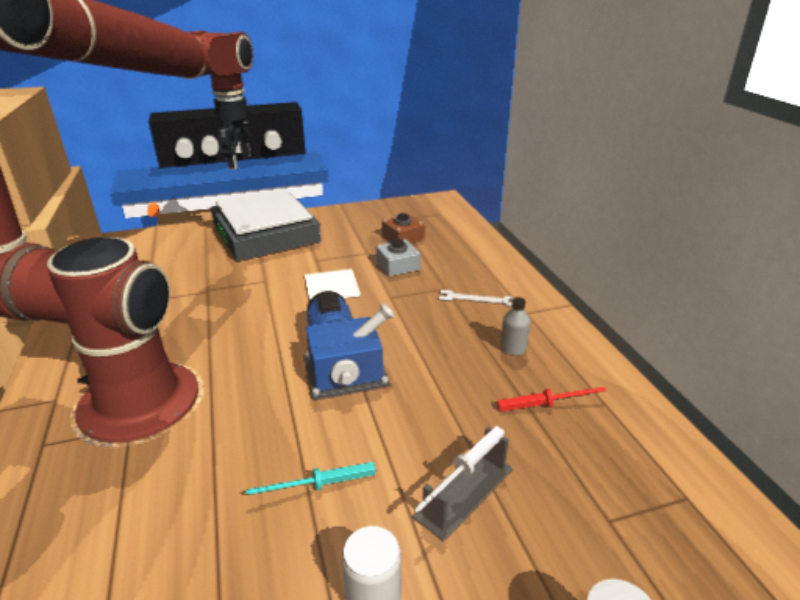

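The top view (800x600) shows the grey station at (266,283), tile (293,371), tube mouth (452,340), and the dipstick with its handle end at (595,292) and tip at (645,373). The brown look-alike is at (196,256), with red and turquoise decoys. The side view shows the same layout. Next I measure from the depth data.

```bash
cat > m.py <<'E'
from h import *
T=load('top0');S=load('side0'); 
def seg(d,c,zr,xy,r):
    X=cloud(d); col=d['color'].astype(int); m=(d['depth']>0)&(X[...,2]>zr[0])&(X[...,2]<zr[1])&(np.hypot(X[...,0]-xy[0],X[...,1]-xy[1])<r)&c(col)
    return X[m]
XT=cloud(T)
def at(u,v): u=int(u/1.5625);v=int(v/1.5625); return XT[v,u].round(3)
for n,p in dict(stop=(264,281),tile=(293,371),mouth=(452,340),hand=(604,304),tip=(645,373),drive=(465,385),term=(400,388),can=(683,414),bottle=(460,215),table=(500,300)).items(): print(n,at(*p))
allc=lambda c:np.ones(c.shape[:2],bool)
dark=lambda c:c.sum(-1)<130
bright=lambda c:(c.min(-1)>140)&(np.ptp(c,axis=-1)<40)
grey=lambda c:np.ptp(c,axis=-1)<30
for nm,d in (('top',T),('side',S)):
    p=seg(d,dark,(.066,.09),at(264,281)[:2],.03); print(nm,'stop',len(p),p.mean(0).round(4),np.ptp(p,axis=0).round(3))
    p=seg(d,bright,(.003,.02),at(293,371)[:2],.1); print(nm,'tile',len(p),p.mean(0).round(4),cv2.minAreaRect(p[:,:2].astype(np.float32)))
    p=seg(d,grey,(.105,.16),at(452,345)[:2],.06); print(nm,'tube',len(p),p.mean(0).round(4),p.min(0).round(3),p.max(0).round(3))
    p=seg(d,bright,(.05,.1),at(612,325)[:2],.14); c=p.mean(0); w=np.linalg.svd(p-c,full_matrices=False)[2][0]; s=(p-c)@w
    print(nm,'dip',len(p),c.round(4),w.round(4),s.min(),s.max(),(c+w*s.min()).round(4),(c+w*s.max()).round(4),p[:,2].max())
    X=cloud(d); c=d['color'].astype(int); m=(c[...,2]>c[...,0]*1.8)&(X[...,2]>.08)&(X[...,2]<.1)&(np.hypot(X[...,0]-at(452,385)[0],X[...,1]-at(452,385)[1])<.12)
    p=X[m]; print(nm,'drivetop',len(p),p.min(0).round(3),p.max(0).round(3),cv2.minAreaRect(p[:,:2].astype(np.float32)))
E
python3 m.py
```

```text
stop [0.611 0.347 0.073]
tile [0.425 0.292 0.017]
mouth [ 0.479 -0.041  0.119]
hand [ 0.555 -0.358  0.072]
tip [ 0.413 -0.434  0.071]
drive [ 0.39  -0.067  0.083]
term [0.384 0.062 0.113]
can [ 0.33  -0.5    0.093]
bottle [ 0.734 -0.062  0.119]
table [ 0.575 -0.154 -0.008]
top stop 70 [0.6122 0.3472 0.0713] [0.031 0.03  0.012]
top tile 1242 [0.4261 0.2947 0.0094] ((0.4265023469924927, 0.2947918176651001), (0.11893168836832047, 0.11841309815645218), 86.46720886230469)
top tube 144 [ 0.4614 -0.0391  0.1254] [ 0.427 -0.056  0.105] [ 0.488 -0.025  0.147]
top dip 169 [ 0.5187 -0.3717  0.0771] [-0.8582 -0.5127 -0.0256] -0.0688456015951685 0.12684077353393744 [ 0.5778 -0.3364  0.0788] [ 0.4099 -0.4368  0.0738] 0.09229646256459326
top drivetop 809 [ 0.325 -0.093  0.081] [0.453 0.043 0.098] ((0.3908962905406952, -0.023909859359264374), (0.13543330132961273, 0.1284610778093338), 87.93214416503906)
side stop 1 [0.6002 0.3329 0.0677] [0. 0. 0.]
side tile 442 [0.4252 0.2974 0.0089] ((0.42193177342414856, 0.2960802912712097), (0.12551817297935486, 0.11778175830841064), 86.95525360107422)
side tube 131 [ 0.4547 -0.0455  0.1235] [ 0.425 -0.058  0.105] [ 0.483 -0.025  0.146]
side dip 411 [ 0.5043 -0.3807  0.0743] [-0.8638 -0.5036 -0.0155] -0.08246197879361677 0.11829863583880126 [ 0.5755 -0.3392  0.0756] [ 0.4021 -0.4403  0.0725] 0.0870742989049999
side drivetop 1107 [ 0.32  -0.095  0.08 ] [0.449 0.076 0.1  ] ((0.38569971919059753, -0.009222269058227539), (0.1715252697467804, 0.1289306879043579), 88.67681121826172)
```

```bash
cat >> h.py <<'E'
def down(az,tilt=0):
    "tool x at azimuth az (deg), pitched up by tilt; z down-ish"
    a=np.radians(az);t=np.radians(tilt); x=np.array([np.cos(a)*np.cos(t),np.sin(a)*np.cos(t),np.sin(t)])
    y=np.array([np.sin(a),-np.cos(a),0]); return np.stack([x,y,np.cross(x,y)],1)
def plan(p0,R0,p1,R1,nmin=1):
    w=Ro.from_matrix(R0.T@R1).as_rotvec(); n=nmin
    while 1:
        A=sum(R0@Ro.from_rotvec(w*k/n).as_matrix() for k in range(n)); t=np.linalg.solve(A,p1-p0)
        if max(abs(t))<=.039 and np.linalg.norm(t)<.06 and max(abs(w/n))<=np.radians(7.8): break
        n+=1
    print(n,'rows: translation',(t/.04).round(3).tolist(),'angular',np.degrees(w/n/8).round(3).tolist()); return p1,R1
def now():
    o=ctrl.get_obs(); return o['tool_pos'],Ro.from_rotvec(o['tool_rot']).as_matrix()
E
python3 - <<'E'
from h import *
p,R=now(); print(R.round(3))
D=down(155)
p,R=plan(p,R,np.array([.612,.347,.10]),D)
plan(p,R,np.array([.612,.347,.074]),D)
E
```

```text
[[-0.912  0.411 -0.001]
 [ 0.411  0.912 -0.002]
 [ 0.    -0.002 -1.   ]]
11 rows: translation [-0.944, -0.123, 0.243] angular [-0.001, -0.0, 0.008]
1 rows: translation [-0.0, 0.0, 0.65] angular [0.0, 0.0, 0.0]
```

Call:
{"fn": "drive_tool", "kwargs": {"steps": [{"translation":[-0.944,-0.123,0.1],"angular":[0,0,0],"gripper":0},{"translation":[-0.944,-0.123,0.1],"angular":[0,0,0],"gripper":0},{"translation":[-0.944,-0.123,0.1],"angular":[0,0,0],"gripper":0},{"translation":[-0.944,-0.123,0.1],"angular":[0,0,0],"gripper":0},{"translation":[-0.944,-0.123,0.1],"angular":[0,0,0],"gripper":0},{"translation":[-0.944,-0.123,0.1],"angular":[0,0,0],"gripper":0},{"translation":[-0.944,-0.123,0.1],"angular":[0,0,0],"gripper":0},{"translation":[-0.944,-0.123,0.1],"angular":[0,0,0],"gripper":0}]}}

```text
t: 1.1
tool_pos: [0.5169, 0.4086, 0.1752]
tool_rot: [-0.661, -3.071, 0.001]
contact_force: [-0.1, 1.2, 0.0]
opening: -0.0002
grip_force: 0.0
```

Call:
{"fn": "drive_tool", "kwargs": {"steps": [{"translation":[-0.944,-0.123,0.5],"angular":[0,0,0],"gripper":0},{"translation":[-0.944,-0.123,0.5],"angular":[0,0,0],"gripper":0},{"translation":[-0.944,-0.123,0.5],"angular":[0,0,0],"gripper":0},{"translation":[0,0,0],"angular":[0,0,0],"gripper":0},{"translation":[0,0,0],"angular":[0,0,0],"gripper":0}]}}

```text
t: 1.72
tool_pos: [0.6129, 0.3497, 0.1157]
tool_rot: [-0.661, -3.07, 0.0]
contact_force: [0.3, 0.2, 0.5]
opening: -0.0001
grip_force: 0.0
```

Call:
{"fn": "drive_tool", "kwargs": {"steps": [{"translation":[0,-0.06,0.5],"angular":[0,0,0],"gripper":0},{"translation":[0,0,0.48],"angular":[0,0,0],"gripper":0},{"translation":[0,0,0.05],"angular":[0,0,0],"gripper":0},{"translation":[0,0,0.05],"angular":[0,0,0],"gripper":0},{"translation":[0,0,0.05],"angular":[0,0,0],"gripper":0},{"translation":[0,0,0.05],"angular":[0,0,0],"gripper":0}]}}

```text
t: 2.48
tool_pos: [0.6129, 0.3476, 0.0694]
tool_rot: [0.661, 3.07, 0.001]
contact_force: [0.3, 0.6, 0.8]
opening: 0.0003
grip_force: 0.0
```

Call:
{"fn": "drive_tool", "kwargs": {"steps": [{"translation":[0,0,0.05],"angular":[0,0,0],"gripper":0},{"translation":[0,0,0.05],"angular":[0,0,0],"gripper":0},{"translation":[0,0,0],"angular":[0,0,0],"gripper":0}]}}

```text
t: 2.85
tool_pos: [0.6122, 0.3473, 0.0645]
tool_rot: [-0.661, -3.071, 0.0]
contact_force: [-0.4, 0.4, -0.4]
opening: 0.0001
grip_force: 0.0
```

Run:
```python
from h import *
d=grab('side','s1'); u=proj(d,np.array([.612,.347,.0645])); print(u)
a=d['color'][:,:,::-1]; x,y=map(int,u); c=cv2.resize(a[y-40:y+40,x-50:x+50],(500,400),interpolation=2)
d=grab('top','t1'); u=proj(d,np.array([.612,.347,.0645])); print(u);a=d['color'][:,:,::-1]; x,y=map(int,u); c2=cv2.resize(a[y-60:y+60,x-45:x+45],(300,400),interpolation=2)
cv2.imwrite('pics/c1.png',np.hstack([c,c2])); print(ctrl.get_obs()['contact_force'],ctrl.get_obs()['tool_pos'])
```

```text
[254.82907051 155.75383687]
[168.68233807 179.05116382]
[-0.24500538  0.32610688  0.8850449 ] [0.61239142 0.34734633 0.06479333]
```

View pics/c1.png

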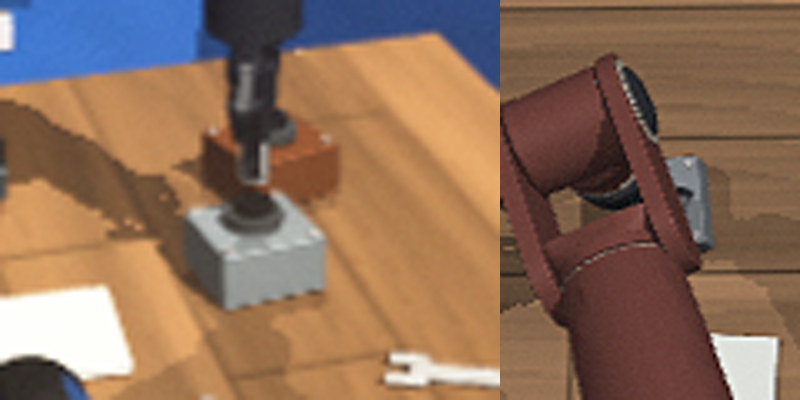

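The fingers stand over the cap, at crop (255,185), and no force shows yet. I keep going down in small steps.

Call:
{"fn": "drive_tool", "kwargs": {"steps": [{"translation":[0,0,0.04],"angular":[0,0,0],"gripper":0},{"translation":[0,0,0.03],"angular":[0,0,0],"gripper":0},{"translation":[0,0,0],"angular":[0,0,0],"gripper":0}]}}

```text
t: 3.32
tool_pos: [0.6123, 0.3473, 0.0618]
tool_rot: [-0.661, -3.071, 0.0]
contact_force: [-0.3, -0.2, 0.2]
opening: -0.0003
grip_force: 0.0
```

Call:
{"fn": "drive_tool", "kwargs": {"steps": [{"translation":[0,0,0.04],"angular":[0,0,0],"gripper":0},{"translation":[0,0,0.03],"angular":[0,0,0],"gripper":0},{"translation":[0,0,0],"angular":[0,0,0],"gripper":0}]}}

```text
t: 3.7
tool_pos: [0.6123, 0.3473, 0.059]
tool_rot: [-0.661, -3.071, 0.0]
contact_force: [0.4, 0.2, -0.0]
opening: -0.0001
grip_force: 0.0
```

Run:
```python
from h import *
d=grab('side','s2'); u=proj(d,np.array([.612,.347,.06])); o=ctrl.get_obs()
a=d['color'][:,:,::-1]; x,y=map(int,u); c=cv2.resize(a[y-20:y+20,x-25:x+25],(500,400),interpolation=2)
d=grab('wrist','w2'); print(d['fx'],d['cx'],d['cy'],proj); 
cv2.imwrite('pics/c2.png',np.hstack([c,cv2.resize(d['color'][:,60:-60,::-1],(300,400))])) ; print(o)
c=np.array([.612,.347,.072])@np.array(d['R']).T+d['t'];print('cam',c, d['R'])
```

```text
297.3186396354542 256.1525303975208 187.97647826329467 <function proj at 0x7fbbcf5bca40>
{'t': 3.75, 'q': array([ 4.10400328e-01,  3.54212730e-01,  1.52447928e+00, -4.00379774e-05,
        1.26307679e+00, -7.36588231e-01]), 'dq': array([ 4.64283019e-04, -1.01127719e-03, -1.08846939e-03,  7.67517368e-05,
       -4.10562645e-04, -1.25942397e-04]), 'effort': array([-1.22821260e-03, -4.94020486e+01, -3.41499102e+01, -3.59092273e-04,
        1.66509628e-03,  2.89856041e-05]), 'tool_pos': array([0.61232895, 0.34733561, 0.05909687]), 'tool_rot': array([-6.60700670e-01, -3.07120814e+00,  2.09984336e-04]), 'contact_force': array([-0.83058744, -0.24039707,  0.91561115]), 'wrist_torque': array([ 0.00399279, -0.02761469, -0.01846594]), 'grip_force': 0.0, 'opening': 8.016843924340586e-06}
cam [-1.11336497e-04  2.45653617e-02  1.65728136e-01] [[ 4.10855082e-01  9.11700539e-01  4.77318040e-04]
 [ 8.76221532e-01 -3.95011099e-01  2.76047205e-01]
 [ 2.51860932e-01 -1.12997161e-01 -9.61143960e-01]]
```

View pics/c2.png

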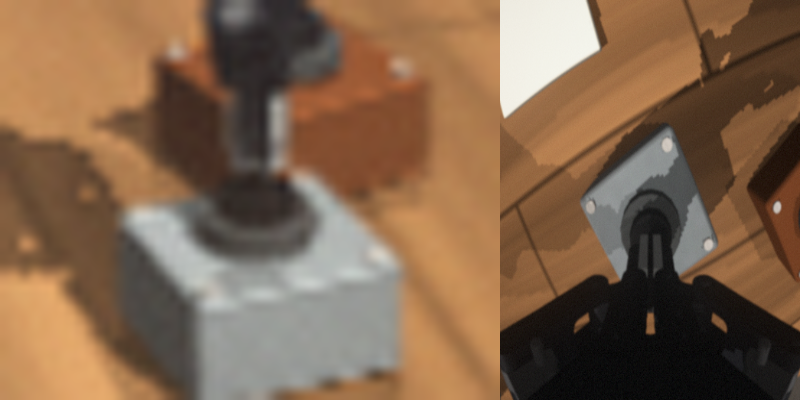

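Run:
```python
from h import *
d=load('s2'); u=proj(d,np.array([.612,.347,.06])); X=cloud(d); print(u)
x,y=map(int,u); np.set_printoptions(linewidth=200,suppress=True)
for r in range(y-14,y+6): print(r,[tuple((X[r,c]*1000).astype(int)) for c in range(x-2,x+5,2)], d['color'][r,x].tolist())
w=load('w2'); v,uu=np.mgrid[0:384,0:512]; a=uu-w['cx'];b=v-w['cy'];rr=np.hypot(a,b)+1e-9;th=rr/w['fx']; z=w['depth']
P=np.stack([np.tan(th)*a/rr*z,np.tan(th)*b/rr*z,z],-1); W=(P-w['t'])@w['R']
c=np.array([.612,.347,.060])@np.array(w['R']).T+w['t'];t=np.arctan2(np.hypot(c[0],c[1]),c[2]);q=t*w['fx']/np.hypot(c[0],c[1]);pu=c[:2]*q+[w['cx'],w['cy']];print('expect tip px',pu)
x,y=map(int,pu)
for r in range(y-50,y+24,4): print(r,[tuple((W[r,c]*1000).astype(int)) for c in range(x-12,x+13,6)],w['color'][r,x].tolist())
```

```text
[254.83807083 156.75562655]
142 [(np.int64(589), np.int64(308), np.int64(145)), (np.int64(596), np.int64(302), np.int64(147)), (np.int64(605), np.int64(308), np.int64(143)), (np.int64(666), np.int64(480), np.int64(57))] [48, 41, 41]
143 [(np.int64(592), np.int64(315), np.int64(137)), (np.int64(599), np.int64(313), np.int64(137)), (np.int64(607), np.int64(313), np.int64(136)), (np.int64(664), np.int64(476), np.int64(55))] [49, 42, 43]
144 [(np.int64(591), np.int64(315), np.int64(133)), (np.int64(599), np.int64(315), np.int64(132)), (np.int64(608), np.int64(318), np.int64(129)), (np.int64(666), np.int64(482), np.int64(47))] [49, 43, 42]
145 [(np.int64(598), np.int64(338), np.int64(117)), (np.int64(604), np.int64(330), np.int64(120)), (np.int64(615), np.int64(341), np.int64(113)), (np.int64(663), np.int64(471), np.int64(48))] [49, 42, 41]
146 [(np.int64(598), np.int64(339), np.int64(113)), (np.int64(607), np.int64(343), np.int64(109)), (np.int64(615), np.int64(339), np.int64(110)), (np.int64(659), np.int64(457), np.int64(50))] [53, 47, 46]
147 [(np.int64(598), np.int64(339), np.int64(10
[... 7056 characters left out ...]
int64(601), np.int64(348), np.int64(99)), (np.int64(602), np.int64(350), np.int64(99)), (np.int64(603), np.int64(353), np.int64(100)), (np.int64(604), np.int64(355), np.int64(100))] [19, 19, 19]
241 [(np.int64(600), np.int64(345), np.int64(104)), (np.int64(600), np.int64(348), np.int64(105)), (np.int64(602), np.int64(350), np.int64(104)), (np.int64(603), np.int64(353), np.int64(104)), (np.int64(604), np.int64(355), np.int64(104))] [21, 22, 20]
245 [(np.int64(600), np.int64(345), np.int64(107)), (np.int64(601), np.int64(348), np.int64(107)), (np.int64(602), np.int64(350), np.int64(109)), (np.int64(603), np.int64(353), np.int64(108)), (np.int64(604), np.int64(355), np.int64(108))] [20, 18, 15]
```

Both depth views put the real fingertips near z=0.083 while the TCP reads 0.059. The physical fingertips therefore end about 24 mm short of the nominal TCP. I'll find the contact by force.

Call:
{"fn": "drive_tool", "kwargs": {"steps": [{"translation":[0,0,0.15],"angular":[0,0,0],"gripper":0},{"translation":[0,0,0.05],"angular":[0,0,0],"gripper":0},{"translation":[0,0,0],"angular":[0,0,0],"gripper":0}]}}

```text
t: 4.18
tool_pos: [0.6121, 0.3472, 0.0506]
tool_rot: [-0.66, -3.071, 0.001]
contact_force: [-0.2, 0.5, -1.1]
opening: -0.0
grip_force: 0.0
```

Call:
{"fn": "drive_tool", "kwargs": {"steps": [{"translation":[0,0,0.04],"angular":[0,0,0],"gripper":0},{"translation":[0,0,0.04],"angular":[0,0,0],"gripper":0},{"translation":[0,0,0],"angular":[0,0,0],"gripper":0}]}}

```text
t: 4.55
tool_pos: [0.6125, 0.3474, 0.0483]
tool_rot: [0.661, 3.071, 0.0]
contact_force: [-0.2, -0.2, 1.1]
opening: -0.0004
grip_force: 0.8
```

Call:
{"fn": "drive_tool", "kwargs": {"steps": [{"translation":[0,0,0.04],"angular":[0,0,0],"gripper":0},{"translation":[0,0,0.04],"angular":[0,0,0],"gripper":0},{"translation":[0,0,0],"angular":[0,0,0],"gripper":0}]}}

```text
t: 4.92
tool_pos: [0.6126, 0.3475, 0.0451]
tool_rot: [0.661, 3.071, 0.0]
contact_force: [-0.5, -1.2, 3.8]
opening: -0.0001
grip_force: 1.7
```

Call:
{"fn": "drive_tool", "kwargs": {"steps": [{"translation":[0,0,0.04],"angular":[0,0,0],"gripper":0},{"translation":[0,0,0],"angular":[0,0,0],"gripper":0}]}}

```text
t: 5.18
tool_pos: [0.6126, 0.3475, 0.0435]
tool_rot: [0.661, 3.071, 0.0]
contact_force: [-1.7, -0.4, 4.2]
opening: 0.0003
grip_force: 2.2
```

Call:
{"fn": "drive_tool", "kwargs": {"steps": [{"translation":[0,0,0.03],"angular":[0,0,0],"gripper":0},{"translation":[0,0,0],"angular":[0,0,0],"gripper":0}]}}

```text
t: 5.42
tool_pos: [0.6126, 0.3475, 0.0427]
tool_rot: [0.661, 3.071, 0.0]
contact_force: [-2.5, -0.2, 5.4]
opening: -0.0001
grip_force: 3.2
```

Call:
{"fn": "drive_tool", "kwargs": {"steps": [{"translation":[0,0,0.02],"angular":[0,0,0],"gripper":0},{"translation":[0,0,0],"angular":[0,0,0],"gripper":0}]}}

```text
t: 5.68
tool_pos: [0.6127, 0.3475, 0.0427]
tool_rot: [0.661, 3.071, 0.0]
contact_force: [-3.3, -1.7, 9.4]
opening: -0.0
grip_force: 4.7
```

Force rose to 9.4 N with no further travel, so the button is fully down. That puts the real fingertips 23 mm behind the reported TCP. Now I lift and plan the way to the tube and dipstick.

Call:
{"fn": "drive_tool", "kwargs": {"steps": [{"translation":[0,0,-0.5],"angular":[0,0,0],"gripper":0},{"translation":[0,0,-1],"angular":[0,0,0],"gripper":0.5},{"translation":[0,0,-1],"angular":[0,0,0],"gripper":1},{"translation":[0,0,-1],"angular":[0,0,0],"gripper":1},{"translation":[0,0,-1],"angular":[0,0,0],"gripper":1}]}}

```text
t: 6.3
tool_pos: [0.612, 0.3472, 0.2224]
tool_rot: [-0.661, -3.071, 0.0]
contact_force: [0.0, -0.1, -0.1]
opening: 0.0723
grip_force: 0.0
```

```bash
cat >> h.py <<'E'
def pose(p,az,tilt=0):
    "tool x towards the tip (az = azimuth of tip direction), tip pitched down by tilt deg"
    return np.array(p,float),down(az,-tilt)
def fcloud(w):
    v,u=np.mgrid[0:384,0:512]; a=u-w['cx'];b=v-w['cy'];r=np.hypot(a,b)+1e-9;t=np.tan(r/w['fx'])/r; z=w['depth']
    return (np.stack([t*a*z,t*b*z,z],-1)-w['t'])@w['R']
def fproj(w,X):
    c=np.asarray(X)@np.array(w['R']).T+w['t']; h=np.hypot(c[...,0],c[...,1])+1e-9; q=np.arctan2(h,c[...,2])*w['fx']/h
    return c[...,:2]*q[...,None]+[w['cx'],w['cy']]
E
python3 - <<'E'
from h import *
p,R=now();print(p)
p,R=plan(p,R,*pose([.56,-.04,.25],180))
plan(p,R,*pose([.54,-.359,.16],210.6))
w=load('w2'); o=-np.array(w['R']).T@w['t']; R2=np.array(Ro.from_rotvec([-.6607,-3.0712,0]).as_matrix()); print('cam in tool',R2.T@(o-[.6123,.3473,.0591]))
E
```

```text
[0.61202806 0.34720593 0.22237347]
11 rows: translation [-0.087, -0.89, -0.063] angular [-0.0, -0.0, -0.276]
8 rows: translation [0.295, -0.967, 0.281] angular [0.0, 0.0, -0.478]
cam in tool [ 0.06953061 -0.00039083 -0.16539867]
```

Call:
{"fn": "drive_tool", "kwargs": {"steps": [{"translation":[-0.087,-0.89,-0.063],"angular":[0,0,-0.276],"gripper":1},{"translation":[-0.087,-0.89,-0.063],"angular":[0,0,-0.276],"gripper":1},{"translation":[-0.087,-0.89,-0.063],"angular":[0,0,-0.276],"gripper":1},{"translation":[-0.087,-0.89,-0.063],"angular":[0,0,-0.276],"gripper":1},{"translation":[-0.087,-0.89,-0.063],"angular":[0,0,-0.276],"gripper":1},{"translation":[-0.087,-0.89,-0.063],"angular":[0,0,-0.276],"gripper":1},{"translation":[-0.087,-0.89,-0.063],"angular":[0,0,-0.276],"gripper":1},{"translation":[-0.087,-0.89,-0.063],"angular":[0,0,-0.276],"gripper":1}]}}

```text
t: 7.3
tool_pos: [0.5576, 0.0664, 0.2414]
tool_rot: [-0.179, -3.136, 0.0]
contact_force: [0.5, 0.2, -0.1]
opening: 0.0849
grip_force: 0.0
```

Call:
{"fn": "drive_tool", "kwargs": {"steps": [{"translation":[-0.087,-0.89,-0.063],"angular":[0,0,-0.276],"gripper":1},{"translation":[-0.087,-0.89,-0.063],"angular":[0,0,-0.276],"gripper":1},{"translation":[-0.087,-0.89,-0.063],"angular":[0,0,-0.276],"gripper":1},{"translation":[0,0,0],"angular":[0,0,0],"gripper":1}]}}

```text
t: 7.8
tool_pos: [0.5602, -0.0416, 0.2491]
tool_rot: [0.005, 3.142, -0.0]
contact_force: [-1.2, 0.7, -1.3]
opening: 0.0855
grip_force: 0.0
```

Run:
```python
from h import *
w=grab('wrist','w3'); cv2.imwrite('pics/w3.png',w['color'][:,:,::-1]); W=fcloud(w); print(now()[0],fproj(w,[.485,-.04,.135]))
```

```text
[ 0.56015781 -0.04037264  0.24891595] [258.16507939  98.89930353]
```

View pics/w3.png

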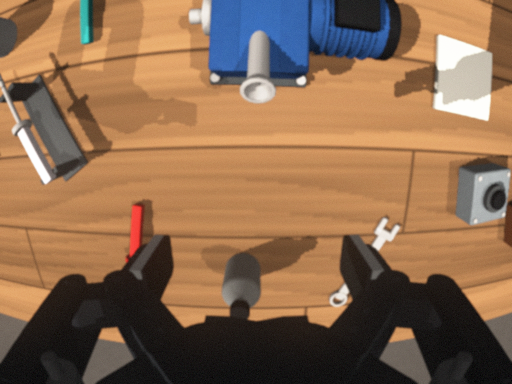

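The wrist view shows the tube mouth at (258,90), the cradle and dipstick at left with the handle end at (45,180), and the bottle, spanner and station unmoved. Now I fit the tube axis and mouth.

```bash
cat > tube.py <<'E'
from h import *
from scipy.optimize import least_squares
import sys
def pts(W,d,z0):
    c=d['color'].astype(int); m=(d['depth']>0)&(np.ptp(c,axis=-1)<35)&(W[...,2]>z0)&(W[...,2]<.155)&(abs(W[...,0]-.455)<.05)&(abs(W[...,1]+.04)<.03); return W[m],m
for tag in sys.argv[1:]:
    d=load(tag); W=fcloud(d) if tag[0]=='w' else cloud(d); p,m=pts(W,d,.1)
    # outer cylinder: pts on wall; fit (y0, yaw, z at x=.455, r, tilt)
    def f(q,P=p):
        a=np.array([np.cos(q[3])*np.cos(q[1]),np.cos(q[3])*np.sin(q[1]),np.sin(q[3])]); v=P-np.array([.455,q[0],q[2]]); return np.linalg.norm(np.cross(v,a),axis=1)-q[4]
    s=least_squares(f,[-.04,0,.11,np.radians(40),.012],loss='soft_l1',f_scale=.002); q=s.x
    a=np.array([np.cos(q[3])*np.cos(q[1]),np.cos(q[3])*np.sin(q[1]),np.sin(q[3])]); h=(p-[.455,q[0],q[2]])@a
    top=np.percentile(h,97); print(tag,len(p),'y0 %.4f yaw %.2f z %.4f tilt %.2f r %.4f'%(q[0],np.degrees(q[1]),q[2],np.degrees(q[3]),q[4]),'mouth',(np.array([.455,q[0],q[2]])+a*top).round(4),'res',np.median(abs(s.fun)).round(4))
    # blue box front face yaw
    c=d['color'].astype(int); m=(c[...,2]>c[...,0]*1.8)&(abs(W[...,2]-.09)<.006)&(W[...,1]<.01)&(W[...,1]>-.12)&(W[...,0]>.3)&(W[...,0]<.47)
    P=W[m]; e=[]
    for y in np.arange(P[:,1].min()+.01,P[:,1].max()-.01,.006):
        s_=P[abs(P[:,1]-y)<.003]; 
        if len(s_)>3: e.append((y,s_[:,0].max()))
    e=np.array(e); k=np.polyfit(e[:,0],e[:,1],1); print('  box edge yaw %.2f'%np.degrees(-np.arctan(k[0])),'y range',P[:,1].min().round(4),P[:,1].max().round(4),'xmax',np.median(e[:,1]).round(4))
E
python3 tube.py w3 top0 side0
python3 - <<'E'
from h import *
# rim ellipse from wrist image: bright ring/mouth
w=load('w3'); W=fcloud(w); np.set_printoptions(suppress=True,linewidth=180)
c=w['color'].astype(int); m=(np.ptp(c,axis=-1)<35)&(W[...,2]>.115)&(W[...,2]<.155)&(abs(W[...,0]-.475)<.03)&(abs(W[...,1]+.04)<.03)
P=W[m]; a=np.array([np.cos(np.radians(40)),0,np.sin(np.radians(40))]); h=P@a; 
rim=P[h>np.percentile(h,97)-.006]; print(len(rim),'rim y',rim[:,1].min(),rim[:,1].max(),'z',rim[:,2].min(),rim[:,2].max(),'x',rim[:,0].min(),rim[:,0].max(), 'h',h.max(),np.percentile(h,[90,97]))
v,u=np.nonzero(m); hh=h>np.percentile(h,97)-.006; print(cv2.fitEllipse(cv2.convexHull(np.stack([u[hh],v[hh]],1).astype(np.int32))))
E
```

```text
w3 1474 y0 -0.0398 yaw -2.14 z 0.1147 tilt 43.96 r 0.0120 mouth [ 0.4776 -0.0407  0.1365] res 0.0012
  box edge yaw 1.21 y range -0.0932 0.01 xmax 0.4525
top0 158 y0 -0.0389 yaw -2.92 z 0.1123 tilt 44.63 r 0.0126 mouth [ 0.4791 -0.0402  0.1362] res 0.0015
  box edge yaw 23.95 y range -0.0928 0.0093 xmax 0.4362
side0 152 y0 -0.0384 yaw -6.07 z 0.1159 tilt 41.23 r 0.0130 mouth [ 0.4759 -0.0406  0.1344] res 0.0015
  box edge yaw 19.13 y range -0.0954 0.0095 xmax 0.4464
475 rim y -0.05670139782936649 -0.02448535655851085 z 0.12155716986091115 0.14822666528514059 x 0.46415544719615814 0.48781536239589196 h 0.45452624568961136 [0.45274723 0.45340241]
((257.51434326171875, 89.11380004882812), (26.06624984741211, 35.05992889404297), 91.59642028808594)
```

Run:
```python
from h import *
w=load('w3'); W=fcloud(w); c=w['color'].astype(int); a=np.array([np.cos(np.radians(40)),0,np.sin(np.radians(40))])
m=(np.ptp(c,axis=-1)<45)&(W[...,2]>.097)&(W[...,2]<.155)&(abs(W[...,0]-.455)<.05)&(abs(W[...,1]+.04)<.03); P=W[m]; h=P@a
for l in np.arange(.395,.455,.006):
    s=P[abs(h-l)<.003]
    if len(s)>10: print(round(l,3),len(s),'y',s[:,1].min().round(4),s[:,1].max().round(4),'mid',(s[:,1].min()+s[:,1].max()).round(4)/2)
# foot plate front edge & box front edge by image: intersect blue boundary pixels with z=0.09
b=((c[...,2]>c[...,0]*1.6)&(c[...,2]>60)).astype(np.uint8); X=[]
for col in list(range(216,243))+list(range(276,304)):
    r=np.nonzero(b[:110,col])[0]
    if len(r): X.append((col,r.max()))
print(X[::4])
X=[W[r-8:r-1,cc] for cc,r in X]; X=np.array([x.mean(0) for x in X]); print(X[::5].round(4).tolist())
# top face left/right edges
top=(b>0)&(abs(W[...,2]-.09)<.008); 
for r in range(2,60,8):
    cs=np.nonzero(top[r,:330])[0]; cs=cs[(cs>200)&(cs<320)]
    if len(cs): print(r,cs.min(),cs.max(),W[r,cs.min()+1].round(4),W[r,cs.max()-1].round(4))
```

```text
0.395 72 y -0.0491 -0.0282 mid -0.0387
0.401 73 y -0.0501 -0.0285 mid -0.03925
0.407 81 y -0.05 -0.0287 mid -0.03935
0.413 90 y -0.0499 -0.0288 mid -0.03935
0.419 80 y -0.0498 -0.029 mid -0.0394
0.425 96 y -0.0507 -0.0292 mid -0.03995
0.431 97 y -0.0506 -0.0293 mid -0.03995
0.437 124 y -0.0505 -0.0295 mid -0.04
0.443 188 y -0.0514 -0.03 mid -0.0407
0.449 304 y -0.0569 -0.0256 mid -0.04125
[(216, np.int64(72)), (220, np.int64(75)), (224, np.int64(75)), (228, np.int64(75)), (232, np.int64(75)), (236, np.int64(75)), (240, np.int64(75)), (277, np.int64(77)), (281, np.int64(77)), (285, np.int64(77)), (289, np.int64(77)), (293, np.int64(77)), (297, np.int64(76)), (301, np.int64(73))]
[[0.4481, -0.085, 0.0893], [0.4507, -0.0806, 0.0811], [0.4563, -0.0703, 0.1283], [0.451, -0.0695, 0.0809], [0.4512, -0.0639, 0.0815], [0.4521, -0.0586, 0.0782], [0.4532, -0.0163, 0.0781], [0.4533, -0.011, 0.0803], [0.4533, -0.0055, 0.0815], [0.4539, 0.0006, 0.0775], [0.4483, 0.0045, 0.0897]]
2 212 319 [ 0.3715 -0.0889  0.0884] [0.3732 0.0252 0.0967]
10 212 319 [ 0.3817 -0.0886  0.0894] [0.3823 0.0253 0.0948]
18 211 319 [ 0.391  -0.0898  0.0882] [0.3919 0.0251 0.0948]
26 210 319 [ 0.4007 -0.0907  0.0891] [0.4004 0.0256 0.0913]
34 210 319 [ 0.41   -0.0907  0.0885] [0.4084 0.0267 0.0854]
42 210 308 [ 0.4191 -0.0908  0.0874] [0.4194 0.0135 0.0891]
50 209 309 [ 0.4286 -0.0916  0.0892] [0.4284 0.0147 0.0882]
58 210 307 [ 0.4377 -0.0905  0.0893] [0.4379 0.0121 0.0899]
```

Call:
{"fn": "drive_tool", "kwargs": {"steps": [{"translation":[0.295,-0.967,0.28],"angular":[0,0,-0.478],"gripper":1},{"translation":[0.295,-0.967,0.28],"angular":[0,0,-0.478],"gripper":1},{"translation":[0.295,-0.967,0.28],"angular":[0,0,-0.478],"gripper":1},{"translation":[0.295,-0.967,0.28],"angular":[0,0,-0.478],"gripper":1},{"translation":[0.295,-0.967,0.28],"angular":[0,0,-0.478],"gripper":1},{"translation":[0.295,-0.967,0.28],"angular":[0,0,-0.478],"gripper":1},{"translation":[0.295,-0.967,0.28],"angular":[0,0,-0.478],"gripper":1},{"translation":[0.295,-0.967,0.28],"angular":[0,0,-0.478],"gripper":1}]}}

```text
t: 8.85
tool_pos: [0.5409, -0.3588, 0.1588]
tool_rot: [-0.834, 3.029, 0.001]
contact_force: [0.2, -0.4, -0.6]
opening: 0.0852
grip_force: 0.0
```

Call:
{"fn": "drive_tool", "kwargs": {"steps": [{"translation":[0,0,0],"angular":[0,0,0],"gripper":1},{"translation":[0,0,0],"angular":[0,0,0],"gripper":1}]}}

```text
t: 9.1
tool_pos: [0.5407, -0.3575, 0.1592]
tool_rot: [-0.83, 3.03, 0.002]
contact_force: [-0.2, 0.0, 1.3]
opening: 0.0852
grip_force: 0.0
```

Run:
```python
from h import *
w=grab('wrist','w4'); W=fcloud(w); c=w['color'].astype(int); p,R=now(); print(p,Ro.from_matrix(R).as_rotvec())
m=(c.min(-1)>110)&(np.ptp(c,axis=-1)<35)&(W[...,2]>.055)&(W[...,2]<.1)&(np.hypot(W[...,0]-.5,W[...,1]+.38)<.15)
P=W[m]; print(len(P)); q=P.mean(0); a=np.linalg.svd(P-q,full_matrices=False)[2][0]; a*=np.sign(a[0])
for _ in range(1):
    s=(P-q)@a; print('axis',a.round(4),'az',np.degrees(np.arctan2(a[1],a[0])),'ends',(q+a*s.min()).round(4),(q+a*s.max()).round(4),np.ptp(s))
az=np.arctan2(a[1],a[0]); n=np.array([-np.sin(az),np.cos(az)]); t=(P[:,:2]-q[:2])@n
for l in np.arange(s.min(),s.max(),.012):
    k=abs(s-l)<.006; print(round(l,3),k.sum(),'lat',t[k].min().round(4),t[k].max().round(4),'z',np.percentile(P[k,2],[50,95]).round(4))
im=w['color'][:,:,::-1].copy(); 
cv2.imwrite('pics/w4v.png',im)
```

```text
[ 0.54082028 -0.35741389  0.15964655] [-8.30256554e-01  3.02953825e+00  4.80361627e-04]
3036
axis [0.8582 0.5125 0.029 ] az 30.846297288582008 ends [ 0.4033 -0.44    0.073 ] [ 0.5763 -0.3367  0.0789] 0.20155688711981104
-0.12 29 lat -0.0022 0.0029 z [0.0722 0.0738]
-0.108 88 lat -0.0022 0.0028 z [0.073  0.0743]
-0.096 94 lat -0.0031 0.0028 z [0.0731 0.0746]
-0.084 109 lat -0.0032 0.0036 z [0.073  0.0744]
-0.072 123 lat -0.0032 0.0035 z [0.0727 0.0742]
-0.06 129 lat -0.0032 0.0044 z [0.0726 0.0739]
-0.048 98 lat -0.0024 0.0034 z [0.0731 0.0743]
-0.036 100 lat -0.0025 0.0034 z [0.0731 0.0745]
-0.024 99 lat -0.0025 0.0034 z [0.073  0.0746]
-0.012 387 lat -0.016 0.0105 z [0.0835 0.0867]
-0.0 265 lat -0.0068 0.0083 z [0.0775 0.0786]
0.012 264 lat -0.0069 0.0084 z [0.0774 0.0786]
0.024 258 lat -0.007 0.0085 z [0.0774 0.0785]
0.036 245 lat -0.0072 0.0085 z [0.0774 0.0784]
0.048 235 lat -0.0073 0.0077 z [0.0773 0.0785]
0.06 228 lat -0.0075 0.0077 z [0.0773 0.0785]
0.072 225 lat -0.009 0.0078 z [0.0773 0.0785]
```

View pics/w4v.png

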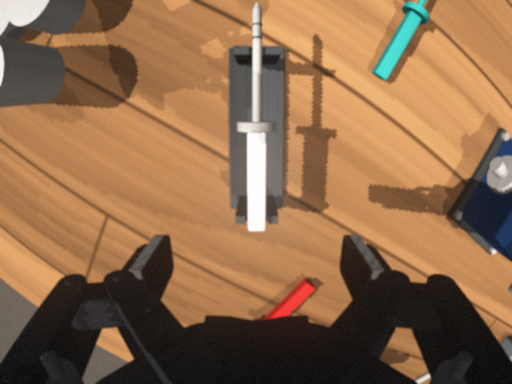

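The wrist view shows the dipstick squarely ahead: tip at (257,8), collar (257,127), handle end (257,228). The measured handle top of 78 mm and length of 202 mm agree with the text. Now I plan the descent.

Run:
```python
from h import *
p,R=now()
p,R=plan(p,R,*pose([.538,-.3595,.08],210.84)); plan(p,R,*pose([.538,-.3595,.027],210.84),nmin=3)
```

```text
3 rows: translation [0.029, -0.003, 0.664] angular [0.0, 0.001, -0.008]
3 rows: translation [-0.0, 0.0, 0.442] angular [0.0, 0.0, 0.0]
```

Call:
{"fn": "drive_tool", "kwargs": {"steps": [{"translation":[0.029,0,0.664],"angular":[0,0,-0.008],"gripper":1},{"translation":[0.029,0,0.664],"angular":[0,0,-0.008],"gripper":1},{"translation":[0.029,0,0.664],"angular":[0,0,-0.008],"gripper":1},{"translation":[0,0,0.44],"angular":[0,0,0],"gripper":1},{"translation":[0,0,0.44],"angular":[0,0,0],"gripper":1},{"translation":[0,0,0.44],"angular":[0,0,0],"gripper":1},{"translation":[0,0,0],"angular":[0,0,0],"gripper":1}]}}

```text
t: 10.02
tool_pos: [0.5364, -0.3596, 0.0249]
tool_rot: [0.834, -3.027, -0.004]
contact_force: [-0.7, -0.4, 0.1]
opening: 0.0852
grip_force: 0.0
```

Run:
```python
from h import *
print(ctrl.get_obs()['tool_pos'],ctrl.get_obs()['contact_force'])
w=grab('wrist','w5'); W=fcloud(w); s=grab('side','s5'); u=proj(s,np.array([.538,-.3595,.07])); x,y=map(int,u)
cv2.imwrite('pics/c5.png',np.hstack([cv2.resize(w['color'][:,:,::-1],(400,300)),cv2.resize(s['color'][y-45:y+45,x-60:x+60,::-1],(400,300),interpolation=2)]))
```

```text
[ 0.53642102 -0.35962638  0.02486504] [-0.66512759 -0.4004135   0.11600866]
```

View pics/c5.png

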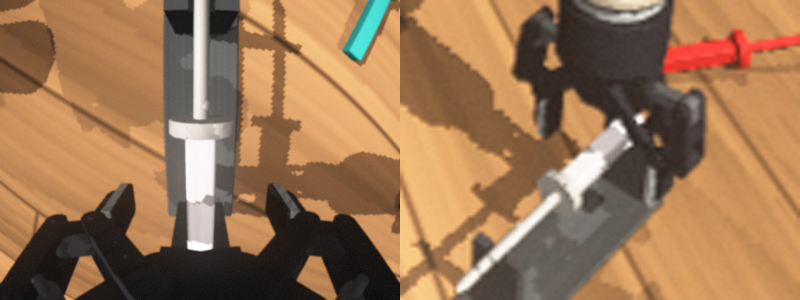

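The stick lies centred between the open fingers and there is no contact. Closing.

Call:
{"fn": "drive_tool", "kwargs": {"steps": [{"translation":[0,0,0],"angular":[0,0,0],"gripper":0},{"translation":[0,0,0],"angular":[0,0,0],"gripper":0},{"translation":[0,0,0],"angular":[0,0,0],"gripper":0},{"translation":[0,0,0],"angular":[0,0,0],"gripper":0},{"translation":[0,0,0],"angular":[0,0,0],"gripper":0}], "force": 50}}

```text
t: 10.75
tool_pos: [0.5376, -0.3608, 0.0272]
tool_rot: [-0.834, 3.029, -0.001]
contact_force: [0.2, -0.2, 1.6]
opening: 0.0151
grip_force: 49.5
```

Call:
{"fn": "drive_tool", "kwargs": {"steps": [{"translation":[0,0,0],"angular":[0,0,0],"gripper":0},{"translation":[0,0,-0.3],"angular":[0,0,0],"gripper":0},{"translation":[0,0,-0.6],"angular":[0,0,0],"gripper":0},{"translation":[0,0,-1],"angular":[0,0,0],"gripper":0},{"translation":[0,0,-1],"angular":[0,0,0],"gripper":0},{"translation":[0,0,-1],"angular":[0,0,0],"gripper":0},{"translation":[0,0,-1],"angular":[0,0,0],"gripper":0},{"translation":[0,0,0],"angular":[0,0,0],"gripper":0}]}}

```text
t: 11.75
tool_pos: [0.5392, -0.362, 0.2285]
tool_rot: [-0.833, 3.024, -0.011]
contact_force: [0.0, -0.1, -0.7]
opening: 0.0152
grip_force: 49.2
```

```bash
cat > stick.py <<'E'
from h import *
import sys
def stick(tag):
    w=grab('wrist',tag); W=fcloud(w); c=w['color'].astype(int); p,R=now()
    L=(W-p)@R   # tool frame
    m=(w['depth']>0)&(c.min(-1)>95)&(np.ptp(c,axis=-1)<40)&(abs(L[...,1])<.025)&(L[...,2]>-.09)&(L[...,2]<.0)&(L[...,0]>.0)&(L[...,0]<.19)
    P=L[m]; 
    rod=P[(P[:,0]>.062)]; q=rod.mean(0); 
    kx=np.polyfit(rod[:,0],rod[:,1],1); kz=np.polyfit(rod[:,0],rod[:,2],1)
    col=P[(P[:,0]>.02)&(P[:,0]<.08)&(abs(P[:,1])>.011)]
    han=P[(P[:,0]>.015)&(P[:,0]<.04)&(abs(P[:,1])<.006)]
    print(tag,'tool',p.round(4),'n',len(P),'tip x',np.percentile(P[:,0],99.8).round(4),'y slope %.4f at0 %.4f'%tuple(kx),'ztop slope %.4f at0 %.4f'%tuple(kz),'collar x',col[:,0].min().round(4) if len(col) else None,col[:,0].max().round(4) if len(col) else None,'handle top z',np.median(han[:,2]).round(4) if len(han) else None)
stick(sys.argv[1])
E
python3 stick.py w6; python3 -c "
from h import *
print(ctrl.get_obs())"
```

```text
w6 tool [ 0.5381 -0.3611  0.2252] n 7769 tip x 0.1136 y slope 0.0092 at0 -0.0026 ztop slope 0.0011 at0 -0.0488 collar x 0.0437 0.0514 handle top z -0.0535
{'t': 11.8, 'q': array([-7.05902360e-01,  9.41136466e-02,  1.54075886e+00,  4.25468757e-05,
        1.50284109e+00, -2.81412223e+00]), 'dq': array([-0.00177929,  0.03390632,  0.06141776, -0.00086692, -0.00149837,
        0.00042508]), 'effort': array([ 2.55243585e-02, -4.40793550e+01, -3.97677612e+01, -2.59068597e-02,
       -2.04159172e-03, -6.84647821e-04]), 'tool_pos': array([ 0.53806632, -0.36114639,  0.22515835]), 'tool_rot': array([-0.83346748,  3.02671612, -0.00500108]), 'contact_force': array([-0.2175811 , -0.97000245, -1.4996524 ]), 'wrist_torque': array([-0.04519766, -0.00350498, -0.01631313]), 'grip_force': 49.206302762031555, 'opening': 0.014905663363100322}
```

The dipstick is held: opening 15 mm, 49 N, rod parallel to the tool x axis, and collar face at tool x = 51 mm, z = -45 mm. Next I plan the pre-insertion pose.

```bash
cat > ins.py <<'E'
from h import *
M=np.array([.477,-.041,.135]); YAW=-2.2
def tgt(s,C=(.0515,-.0015,-.045),yaw=YAW,tilt=40,M=M):
    R=down(180+yaw,-tilt); d=-R[:,0]; return M+d*s-R@np.array(C),R
E
python3 - <<'E'
from ins import *
p,R=now()
for s in (.2,.13):
    t=tgt(s); print(s,t[0]); p,R=plan(p,R,*t,nmin=12 if s==.2 else 3)
E
```

```text
0.2 [ 0.69847987 -0.04800729  0.26218908]
12 rows: translation [-0.519, 0.539, 0.069] angular [0.118, -0.404, 0.33]
0.13 [ 0.64489629 -0.04594882  0.21719395]
3 rows: translation [0.583, -0.0, 0.0] angular [0.0, 0.0, 0.0]
```

Call:
{"fn": "drive_tool", "kwargs": {"steps": [{"translation":[-0.519,0.539,0.069],"angular":[0.118,-0.404,0.33],"gripper":0},{"translation":[-0.519,0.539,0.069],"angular":[0.118,-0.404,0.33],"gripper":0},{"translation":[-0.519,0.539,0.069],"angular":[0.118,-0.404,0.33],"gripper":0},{"translation":[-0.519,0.539,0.069],"angular":[0.118,-0.404,0.33],"gripper":0},{"translation":[-0.519,0.539,0.069],"angular":[0.118,-0.404,0.33],"gripper":0},{"translation":[-0.519,0.539,0.069],"angular":[0.118,-0.404,0.33],"gripper":0},{"translation":[-0.519,0.539,0.069],"angular":[0.118,-0.404,0.33],"gripper":0},{"translation":[-0.519,0.539,0.069],"angular":[0.118,-0.404,0.33],"gripper":0}]}}

```text
t: 12.8
tool_pos: [0.6275, -0.139, 0.2253]
tool_rot: [-0.213, 2.668, -0.007]
contact_force: [-0.0, 0.6, -1.5]
opening: 0.0151
grip_force: 49.2
```

Call:
{"fn": "drive_tool", "kwargs": {"steps": [{"translation":[-0.519,0.539,0.069],"angular":[0.118,-0.404,0.33],"gripper":0},{"translation":[-0.519,0.539,0.069],"angular":[0.118,-0.404,0.33],"gripper":0},{"translation":[-0.519,0.539,0.069],"angular":[0.118,-0.404,0.33],"gripper":0},{"translation":[-0.519,0.539,0.069],"angular":[0.118,-0.404,0.33],"gripper":0},{"translation":[0,0,0],"angular":[0,0,0],"gripper":0},{"translation":[0,0,0],"angular":[0,0,0],"gripper":0}]}}

```text
t: 13.55
tool_pos: [0.6966, -0.0476, 0.2577]
tool_rot: [0.047, 2.449, -0.013]
contact_force: [-0.5, -0.0, -0.5]
opening: 0.015
grip_force: 49.3
```

```bash
python3 stick.py w7
python3 - <<'E'
from ins import *
w=load('w7'); p,R=now(); print('cam in tool',R.T@(-np.array(w['R']).T@w['t']-p),'want',tgt(.2)[0], 'got',p); print('tool x',R[:,0].round(4),'want',tgt(.2)[1][:,0].round(4))
print('torq',ctrl.get_obs()['contact_force'])
# where does mouth appear in tool frame (fingertip-camera cloud)?
W=fcloud(w); c=w['color'].astype(int)
m=(w['depth']>0)&(np.ptp(c,axis=-1)<40)&(W[...,2]>.115)&(W[...,2]<.155)&(abs(W[...,0]-.475)<.03)&(abs(W[...,1]+.04)<.03); print(m.sum(), fproj(w,M))
print('plan'); plan(p,R,*tgt(.13),nmin=3)
s=grab('side','s7'); d=-R[:,0]
u=proj(s,M);x,y=map(int,u); im=cv2.resize(s['color'][y-70:y+50,x-60:x+100,::-1],(800,600),interpolation=2); cv2.imwrite('pics/c7.png',im)
st=p+R@np.array([.0515,-.0015,-.045])-d*.105; print('pred tip',st,((proj(s,st)-[x-60,y-70])*5).round(),'mouth',((u-[x-60,y-70])*5).round())
E
```

```text
w7 tool [ 0.6968 -0.0481  0.2583] n 7536 tip x 0.1148 y slope 0.0174 at0 -0.0016 ztop slope 0.0018 at0 -0.0452 collar x 0.0439 0.0522 handle top z -0.0497
cam in tool [ 0.07056809 -0.0003964  -0.16495526] want [ 0.69847987 -0.04800729  0.26218908] got [ 0.69684865 -0.04806008  0.25829314]
tool x [-0.7688  0.0314 -0.6387] want [-0.7655  0.0294 -0.6428]
torq [-0.37164993 -0.51083901 -1.77450974]
0 [ 253.45699829 -186.01579954]
plan
3 rows: translation [0.552, 0.0, -0.014] angular [0.005, -0.013, -0.004]
pred tip [ 0.54774503 -0.04363592  0.19296293] [418. 254.] mouth [302. 354.]
```

View pics/c7.png

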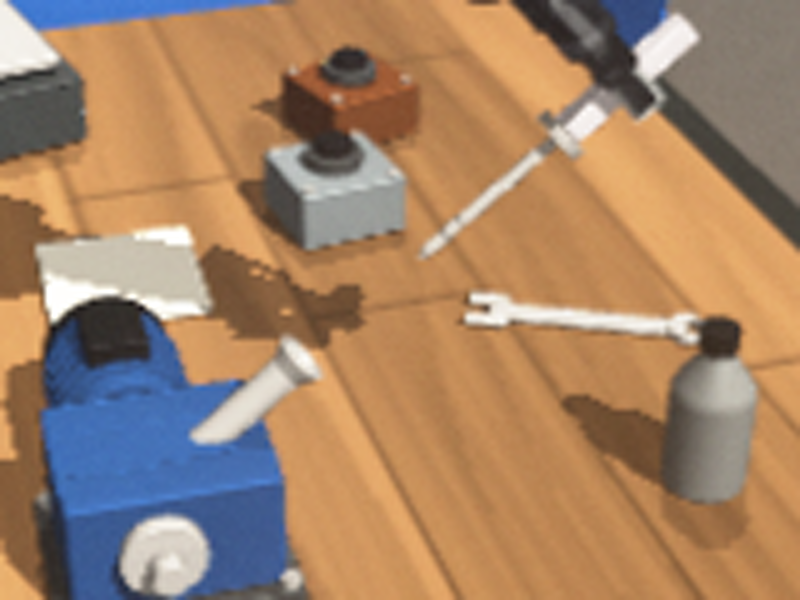

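The predicted tip at crop (418,254) matches the seen tip at (422,257), with the tube mouth at (302,354). The stick axis sits at tool z = -41.5 mm once stationary, so I refine with that.

```bash
sed -i 's/C=(.0515,-.0015,-.045)/C=(.052,-.0003,-.0415)/' ins.py
python3 - <<'E'
from ins import *
p,R=now(); plan(p,R,*tgt(.125),nmin=4)
E
```

```text
4 rows: translation [0.445, -0.006, -0.031] angular [0.003, -0.008, -0.004]
```

Call:
{"fn": "drive_tool", "kwargs": {"steps": [{"translation":[0.445,-0.006,-0.031],"angular":[0.003,-0.008,-0.004],"gripper":0},{"translation":[0.445,-0.006,-0.031],"angular":[0.003,-0.008,-0.004],"gripper":0},{"translation":[0.445,-0.006,-0.031],"angular":[0.003,-0.008,-0.004],"gripper":0},{"translation":[0.445,-0.006,-0.031],"angular":[0.003,-0.008,-0.004],"gripper":0},{"translation":[0,0,0],"angular":[0,0,0],"gripper":0},{"translation":[0,0,0],"angular":[0,0,0],"gripper":0}]}}

```text
t: 14.4
tool_pos: [0.6404, -0.0469, 0.219]
tool_rot: [0.047, 2.44, -0.018]
contact_force: [-0.6, 0.1, -1.1]
opening: 0.0152
grip_force: 49.3
```

```bash
cat > chk.py <<'E'
from ins import *
import sys
tag=sys.argv[1]; p,R=now(); Rm=tgt(0)[1]; C=np.array([.052,-.0003,-.0415]); q=Rm.T@(p+R@C-M); t=Rm.T@(p+R@(C+[.105,0,0])-M)
print('collar: s=%.4f y %.4f z %.4f'%(-q[0],q[1],q[2]),'tip: s=%.4f y %.4f z %.4f'%(-t[0],t[1],t[2]),'F tool',(R.T@ctrl.get_obs()['contact_force']).round(1))
if len(sys.argv)>2: plan(p,R,*tgt(float(sys.argv[2])),nmin=int(sys.argv[3]))
E
python3 chk.py x .095 4
python3 - <<'E'
from ins import *
p,R=now(); C=np.array([.052,-.0003,-.0415])
tip=p+R@(C+[.105,0,0]); o=[]
for n in('side','top'):
    s=grab(n,n[0]+'8'); u=proj(s,M);x,y=map(int,u); x0,y0=x-20,y-30; im=cv2.resize(s['color'][y0:y0+60,x0:x0+50,::-1],(400,480),interpolation=2)
    print(n,'tip',((proj(s,tip)-[x0,y0]+.5)*8).round(),'mouth',((u-[x0,y0]+.5)*8).round(),'collar',((proj(s,p+R@C)-[x0,y0]+.5)*8).round()); o.append(im)
cv2.imwrite('pics/c8.png',np.hstack(o))
E
```

```text
collar: s=0.1272 y 0.0001 z -0.0006 tip: s=0.0222 y 0.0001 z -0.0003 F tool [1.2 0.1 0.4]
4 rows: translation [0.202, -0.001, 0.004] angular [-0.001, 0.006, 0.0]
side tip [211. 211.] mouth [168. 250.] collar [423.  23.]
top tip [167. 197.] mouth [165. 245.] collar [180. -42.]
```

View pics/c8.png

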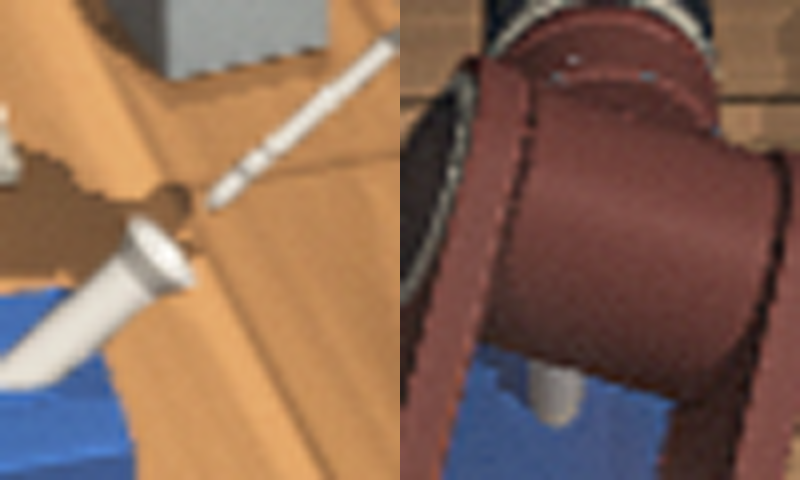

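In the side view the tip at (211,206) lies on the line to the mouth centre at (162,255), within about half a pixel. Inserting gently.

Call:
{"fn": "drive_tool", "kwargs": {"steps": [{"translation":[0.2,0,0.01],"angular":[0,0.005,0],"gripper":0},{"translation":[0.2,0,0],"angular":[0,0.005,0],"gripper":0},{"translation":[0.2,0,0],"angular":[0,0.005,0],"gripper":0},{"translation":[0.2,0,0],"angular":[0,0.005,0],"gripper":0},{"translation":[0,0,0],"angular":[0,0,0],"gripper":0}]}}

```text
t: 15.12
tool_pos: [0.6149, -0.0452, 0.1963]
tool_rot: [0.046, 2.445, -0.016]
contact_force: [-0.0, 0.7, -1.1]
opening: 0.0153
grip_force: 49.3
```

Call:
{"fn": "drive_tool", "kwargs": {"steps": [{"translation":[0.15,0,0],"angular":[0,0,0],"gripper":0},{"translation":[0.15,0,0],"angular":[0,0,0],"gripper":0},{"translation":[0,0,0],"angular":[0,0,0],"gripper":0}]}}

```text
t: 15.5
tool_pos: [0.606, -0.0449, 0.189]
tool_rot: [0.046, 2.445, -0.017]
contact_force: [0.8, 0.3, -0.9]
opening: 0.0152
grip_force: 49.3
```

```bash
python3 chk.py x .05 4
```

```text
collar: s=0.0816 y 0.0008 z 0.0000 tip: s=-0.0234 y 0.0007 z -0.0001 F tool [0.  0.3 1.2]
4 rows: translation [0.197, -0.005, -0.001] angular [0.001, -0.003, 0.001]
```

Free so far; the tip is 23 mm in. Continuing.

Call:
{"fn": "drive_tool", "kwargs": {"steps": [{"translation":[0.2,-0.005,0],"angular":[0,0,0],"gripper":0},{"translation":[0.2,-0.005,0],"angular":[0,0,0],"gripper":0},{"translation":[0.2,-0.005,0],"angular":[0,0,0],"gripper":0},{"translation":[0,0,0],"angular":[0,0,0],"gripper":0}]}}

```text
t: 16.0
tool_pos: [0.5873, -0.0448, 0.1731]
tool_rot: [0.046, 2.445, -0.017]
contact_force: [0.1, -0.4, -0.7]
opening: 0.0152
grip_force: 49.3
```

Call:
{"fn": "drive_tool", "kwargs": {"steps": [{"translation":[0.2,0,0],"angular":[0,0,0],"gripper":0},{"translation":[0.2,0,0],"angular":[0,0,0],"gripper":0},{"translation":[0.2,0,0],"angular":[0,0,0],"gripper":0},{"translation":[0,0,0],"angular":[0,0,0],"gripper":0}]}}

```text
t: 16.5
tool_pos: [0.5689, -0.0441, 0.1578]
tool_rot: [0.046, 2.445, -0.016]
contact_force: [0.6, -0.5, -1.0]
opening: 0.0152
grip_force: 49.3
```

```bash
python3 chk.py x .02 2; python3 stick.py w9
python3 - <<'E'
from ins import *
w=load('w9'); cv2.imwrite('pics/w9v.png',w['color'][:,:,::-1])
E
```

```text
collar: s=0.0332 y 0.0001 z 0.0001 tip: s=-0.0718 y 0.0001 z -0.0001 F tool [ 0.2 -0.5  1.2]
2 rows: translation [0.164, -0.002, -0.002] angular [0.002, -0.007, 0.001]
w9 tool [ 0.5694 -0.0442  0.1585] n 10500 tip x 0.1144 y slope 0.0107 at0 -0.0015 ztop slope -0.0843 at0 -0.0413 collar x 0.0448 0.0526 handle top z -0.0498
```

View pics/w9v.png

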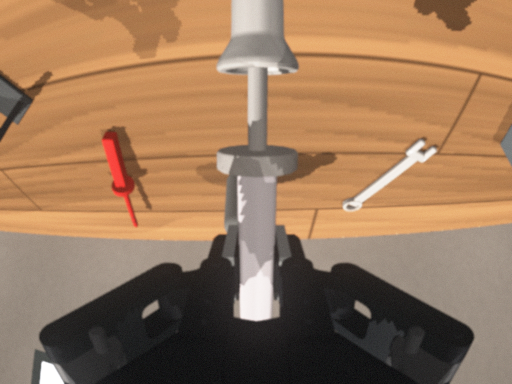

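The rod (258,110) enters the centre of the rim (258,68), and the collar at (258,160) is about 33 mm off. I go on, slowly at the end.

Call:
{"fn": "drive_tool", "kwargs": {"steps": [{"translation":[0.2,0,0],"angular":[0,0,0],"gripper":0},{"translation":[0.2,0,0],"angular":[0,0,0],"gripper":0},{"translation":[0.2,0,0],"angular":[0,0,0],"gripper":0},{"translation":[0.05,0,0],"angular":[0,0,0],"gripper":0},{"translation":[0,0,0],"angular":[0,0,0],"gripper":0}]}}

```text
t: 17.18
tool_pos: [0.5497, -0.0434, 0.1421]
tool_rot: [0.046, 2.444, -0.017]
contact_force: [0.6, -0.2, -0.8]
opening: 0.0152
grip_force: 49.3
```

Call:
{"fn": "drive_tool", "kwargs": {"steps": [{"translation":[0.05,0,0],"angular":[0,0,0],"gripper":0},{"translation":[0.04,0,0],"angular":[0,0,0],"gripper":0},{"translation":[0,0,0],"angular":[0,0,0],"gripper":0}]}}

```text
t: 17.55
tool_pos: [0.547, -0.0433, 0.1397]
tool_rot: [0.046, 2.444, -0.017]
contact_force: [-0.5, -0.2, -1.0]
opening: 0.0153
grip_force: 49.3
```

```bash
python3 chk.py x 0 2
```

```text
collar: s=0.0047 y 0.0000 z -0.0001 tip: s=-0.1003 y -0.0000 z -0.0002 F tool [ 1.  -0.2  0.4]
2 rows: translation [0.058, -0.001, 0.001] angular [0.002, -0.003, 0.002]
```

Call:
{"fn": "drive_tool", "kwargs": {"steps": [{"translation":[0.04,0,0],"angular":[0,0,0],"gripper":0},{"translation":[0.03,0,0],"angular":[0,0,0],"gripper":0},{"translation":[0,0,0],"angular":[0,0,0],"gripper":0}]}}

```text
t: 17.92
tool_pos: [0.5448, -0.0432, 0.1379]
tool_rot: [0.046, 2.444, -0.017]
contact_force: [-0.4, 0.4, -1.1]
opening: 0.0154
grip_force: 49.3
```

Call:
{"fn": "drive_tool", "kwargs": {"steps": [{"translation":[0.025,0,0],"angular":[0,0,0],"gripper":0},{"translation":[0.025,0,0],"angular":[0,0,0],"gripper":0},{"translation":[0,0,0],"angular":[0,0,0],"gripper":0}]}}

```text
t: 18.3
tool_pos: [0.5437, -0.0432, 0.1372]
tool_rot: [0.046, 2.443, -0.017]
contact_force: [1.1, -0.3, 0.3]
opening: 0.0152
grip_force: 49.2
```

```bash
python3 chk.py x 0 2
```

```text
collar: s=0.0005 y -0.0000 z -0.0003 tip: s=-0.1045 y -0.0001 z -0.0003 F tool [-1.1 -0.3  0.5]
2 rows: translation [0.006, -0.0, 0.004] angular [0.001, 0.001, 0.002]
```

Call:
{"fn": "drive_tool", "kwargs": {"steps": [{"translation":[0.02,0,0],"angular":[0,0,0],"gripper":0},{"translation":[0,0,0],"angular":[0,0,0],"gripper":0}]}}

```text
t: 18.55
tool_pos: [0.5435, -0.0433, 0.1374]
tool_rot: [0.046, 2.441, -0.017]
contact_force: [4.7, 0.8, 0.1]
opening: 0.0152
grip_force: 49.1
```

Call:
{"fn": "drive_tool", "kwargs": {"steps": [{"translation":[0.02,0,0],"angular":[0,0,0],"gripper":0},{"translation":[0,0,0],"angular":[0,0,0],"gripper":0}]}}

```text
t: 18.8
tool_pos: [0.5434, -0.0434, 0.1376]
tool_rot: [0.046, 2.44, -0.017]
contact_force: [6.1, 1.7, 1.2]
opening: 0.015
grip_force: 48.9
```

```bash
python3 chk.py x 0 2
```

```text
collar: s=0.0005 y -0.0001 z -0.0006 tip: s=-0.1045 y -0.0002 z -0.0003 F tool [-5.4  1.9  2.9]
2 rows: translation [0.008, 0.002, 0.01] angular [-0.0, 0.012, 0.001]
```

The collar has stopped on the rim at s≈0, with force rising to about 5 N and no further travel. I hold briefly, then draw out.

Call:
{"fn": "drive_tool", "kwargs": {"steps": [{"translation":[0.02,0,0],"angular":[0,0,0],"gripper":0},{"translation":[0,0,0],"angular":[0,0,0],"gripper":0},{"translation":[0,0,0],"angular":[0,0,0],"gripper":0},{"translation":[0,0,0],"angular":[0,0,0],"gripper":0}]}}

```text
t: 19.3
tool_pos: [0.5433, -0.0435, 0.1378]
tool_rot: [0.047, 2.438, -0.018]
contact_force: [8.3, 1.7, 0.8]
opening: 0.015
grip_force: 48.8
```

```bash
python3 chk.py x .15 8
python3 - <<'E'
from ins import *
w=grab('wrist','w10'); W=fcloud(w); p,R=now(); L=(W-p)@R; c=w['color'].astype(int)
m=(w['depth']>0)&(np.ptp(c,axis=-1)<40)&(abs(L[...,1])<.016)&(L[...,2]<-.02)&(L[...,2]>-.075)&(L[...,0]>.03)&(L[...,0]<.09)
P=L[m]
for x in np.arange(.04,.08,.002):
    s=P[abs(P[:,0]-x)<.001]; print(round(x,3),len(s), (np.ptp(s[:,1]).round(4),s[:,2].min().round(4)) if len(s) else '')
E
```

```text
collar: s=0.0005 y -0.0002 z -0.0008 tip: s=-0.1045 y -0.0002 z -0.0003 F tool [-6.8  2.1  4.7]
8 rows: translation [-0.467, 0.001, 0.005] angular [-0.0, 0.004, 0.0]
0.04 188 (np.float64(0.0155), np.float64(-0.0516))
0.042 106 (np.float64(0.0153), np.float64(-0.0512))
0.044 165 (np.float64(0.0314), np.float64(-0.0593))
0.046 404 (np.float64(0.0316), np.float64(-0.0598))
0.048 404 (np.float64(0.0317), np.float64(-0.0605))
0.05 410 (np.float64(0.0314), np.float64(-0.0604))
0.052 480 (np.float64(0.0319), np.float64(-0.0598))
0.054 412 (np.float64(0.0316), np.float64(-0.0579))
0.056 419 (np.float64(0.0313), np.float64(-0.0577))
0.058 400 (np.float64(0.0295), np.float64(-0.0561))
0.06 365 (np.float64(0.0274), np.float64(-0.0548))
0.062 323 (np.float64(0.0255), np.float64(-0.0541))
0.064 289 (np.float64(0.0229), np.float64(-0.0526))
0.066 280 (np.float64(0.0211), np.float64(-0.0515))
0.068 263 (np.float64(0.0203), np.float64(-0.0516))
0.07 254 (np.float64(0.0204), np.float64(-0.0521))
0.072 253 (np.float64(0.0203), np.float64(-0.0523))
0.074 253 (np.float64(0.0204), np.float64(-0.0522))
0.076 253 (np.float64(0.0204), np.float64(-0.0518))
0.078 267 (np.float64(0.0203), np.float64(-0.0521))
```

The depth profile shows collar and rim joined with no gap. Drawing out.

Call:
{"fn": "drive_tool", "kwargs": {"steps": [{"translation":[-0.2,0,0],"angular":[0,0,0],"gripper":0},{"translation":[-0.4,0,0],"angular":[0,0,0],"gripper":0},{"translation":[-0.5,0,0],"angular":[0,0,0],"gripper":0},{"translation":[-0.5,0,0],"angular":[0,0,0],"gripper":0},{"translation":[-0.5,0,0],"angular":[0,0,0],"gripper":0},{"translation":[-0.5,0,0],"angular":[0,0,0],"gripper":0},{"translation":[-0.5,0,0],"angular":[0,0,0],"gripper":0},{"translation":[-0.5,0,0],"angular":[0,0,0],"gripper":0}]}}

```text
t: 20.35
tool_pos: [0.6527, -0.0473, 0.2277]
tool_rot: [0.046, 2.445, -0.017]
contact_force: [-0.1, 0.4, -0.5]
opening: 0.0149
grip_force: 49.3
```

Call:
{"fn": "drive_tool", "kwargs": {"steps": [{"translation":[-0.5,0,0],"angular":[0,0,0],"gripper":0},{"translation":[-0.5,0,0],"angular":[0,0,0],"gripper":0},{"translation":[0,0,0],"angular":[0,0,0],"gripper":0},{"translation":[0,0,0],"angular":[0,0,0],"gripper":0}]}}

```text
t: 20.85
tool_pos: [0.682, -0.0482, 0.252]
tool_rot: [0.046, 2.446, -0.016]
contact_force: [-0.2, -0.4, -1.0]
opening: 0.015
grip_force: 49.3
```

```bash
python3 chk.py x; python3 stick.py w11
python3 - <<'E'
from ins import *
p,R=now(); R1=down(180,0); t=np.array([.426,.296,.205])-R1@[.157,0,-.0415]; print(t); plan(p,R,t,R1,nmin=14)
E
```

```text
collar: s=0.1804 y 0.0003 z 0.0005 tip: s=0.0754 y 0.0002 z 0.0002 F tool [ 0.7 -0.4  0.6]
w11 tool [ 0.6817 -0.0483  0.2518] n 7502 tip x 0.1138 y slope 0.0168 at0 -0.0019 ztop slope 0.0035 at0 -0.0456 collar x 0.0433 0.0515 handle top z -0.05
[0.583  0.296  0.1635]
14 rows: translation [0.237, 0.612, 0.079] angular [-0.007, 0.356, -0.018]
```

Call:
{"fn": "drive_tool", "kwargs": {"steps": [{"translation":[0.237,0.612,0.079],"angular":[-0.007,0.356,-0.018],"gripper":0},{"translation":[0.237,0.612,0.079],"angular":[-0.007,0.356,-0.018],"gripper":0},{"translation":[0.237,0.612,0.079],"angular":[-0.007,0.356,-0.018],"gripper":0},{"translation":[0.237,0.612,0.079],"angular":[-0.007,0.356,-0.018],"gripper":0},{"translation":[0.237,0.612,0.079],"angular":[-0.007,0.356,-0.018],"gripper":0},{"translation":[0.237,0.612,0.079],"angular":[-0.007,0.356,-0.018],"gripper":0},{"translation":[0.237,0.612,0.079],"angular":[-0.007,0.356,-0.018],"gripper":0}]}}

```text
t: 21.78
tool_pos: [0.6416, 0.1248, 0.1987]
tool_rot: [0.026, 2.795, -0.009]
contact_force: [-0.1, -0.3, -0.7]
opening: 0.0153
grip_force: 49.3
```

Call:
{"fn": "drive_tool", "kwargs": {"steps": [{"translation":[0.237,0.612,0.079],"angular":[-0.007,0.356,-0.018],"gripper":0},{"translation":[0.237,0.612,0.079],"angular":[-0.007,0.356,-0.018],"gripper":0},{"translation":[0.237,0.612,0.079],"angular":[-0.007,0.356,-0.018],"gripper":0},{"translation":[0.237,0.612,0.079],"angular":[-0.007,0.356,-0.018],"gripper":0},{"translation":[0.237,0.612,0.079],"angular":[-0.007,0.356,-0.018],"gripper":0},{"translation":[0.237,0.612,0.079],"angular":[-0.007,0.356,-0.018],"gripper":0},{"translation":[0.237,0.612,0.079],"angular":[-0.007,0.356,-0.018],"gripper":0}]}}

```text
t: 22.65
tool_pos: [0.5833, 0.2965, 0.1639]
tool_rot: [-0.001, -3.141, -0.001]
contact_force: [0.7, 0.4, -1.2]
opening: 0.015
grip_force: 49.3
```

Call:
{"fn": "drive_tool", "kwargs": {"steps": [{"translation":[0,0,0],"angular":[0,0,0],"gripper":0},{"translation":[0,0,0],"angular":[0,0,0],"gripper":0},{"translation":[0,0,0],"angular":[0,0,0],"gripper":0},{"translation":[0,0,0],"angular":[0,0,0],"gripper":0},{"translation":[0,0,0],"angular":[0,0,0],"gripper":0}]}}

```text
t: 23.28
tool_pos: [0.5844, 0.2956, 0.165]
tool_rot: [0.002, 3.14, 0.001]
contact_force: [0.3, 0.0, -0.6]
opening: 0.0152
grip_force: 49.3
```

```bash
python3 stick.py w12
python3 - <<'E'
from h import *
p,R=now(); o=ctrl.get_obs(); print('tip',p+R@[.157,.0008,-.0415],'x',R[:,0].round(4),'dq',abs(o['dq']).max(),o['grip_force'],o['t'])
s=grab('side','s12'); X=cloud(s); c=s['color'].astype(int)
m=(s['depth']>0)&(c.min(-1)>120)&(np.ptp(c,axis=-1)<40)&(X[...,2]>.15)&(X[...,2]<.26)&(X[...,0]>.38)&(X[...,0]<.66)&(abs(X[...,1]-.296)<.04); P=X[m]; i=P[:,0].argmin(); print(len(P),'side tip',P[i],'outer',P[P[:,0].argmax()])
E
```

```text
w12 tool [0.5844 0.2957 0.165 ] n 7461 tip x 0.1136 y slope 0.0103 at0 -0.0011 ztop slope 0.0008 at0 -0.0455 collar x 0.0431 0.0513 handle top z -0.0502
tip [0.42729794 0.29664534 0.20619721] x [-1.      0.0011 -0.0018] dq 0.002866946706163378 49.254392981529236 23.325
154 side tip [0.43069167 0.29447505 0.20872159] outer [0.62713899 0.28854508 0.21318414]
```

The tip is at (0.428, 0.296, 0.206), over the tile centre, and the stick is level and still. Handing in.

```bash
python3 -c "
from station import ctrl
print(ctrl.finish_job())"
```

```text
the job is handed in; nothing more can be done
None
```

I handed the job in at about 23 s of the 64 s. I pressed the stop button fully down and released it, seated the dipstick with its collar on the tube's mouth at under 10 N, and drew it right out. It is still in the gripper, level and still, with its tip about 0.21 m up over the middle of the white tile; the hand-in call returned no verdict.

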